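Torque the last pump-cover bolt to the click

ROBOT

A 6-joint arm with a two-finger parallel gripper is mounted at the origin on the work surface. World frame = base frame: x ahead of the robot, y to its left, z up, the work surface at z = 0. Lengths are in mm, angles in rad, forces in N, time in s.
With the tool pointing down it reaches from about 350 to 975 mm from the base axis. Payload 7.1 kg.
Tool frame: the origin (TCP) lies at the very end of the fingers, on their centre line; the grasp point (between the pads) lies 19 mm behind it; z points along the fingers, y is the direction in which the jaws open and shut (so a half turn about z gives the same grasp; the last joint's range is limited). The gripper opens to 88 mm and grips with 3 to 60 N. Pads are 20 mm wide; open, the fingers measure 115 mm over their backs; the gripper's body (75 mm by 178 mm) begins 61 mm behind the grasp point.
Start: joints at [-1.141, 0.423, 1.63, -0, 1.089, -0.019], TCP at [271.192, -563.08, 222.675] pointing down, gripper open.
Joint ranges: [-3, 3], [-0.9, 2.11], [0.09, 2.58], [-1.31, 4.45], [0.11, 2.69], [-2.54, 2.54]. Speed limits (rad/s): [2.39, 2.39, 3.01, 3.14, 3.14, 3.14].

INTERFACE

Orientations are given as a rotation vector (axis times angle).
In Python, from workcell import ctrl, imaging gives the robot as it stands. The module is installed in compiled form; this text tells all that it offers.
- The arm moves only by the shell command python3 -m pendant 'ROWS'. ROWS is JSON, a list of rows, each an object with "turn": the turn, a rotation vector about the world's x, y, z in rad, a list of three; "dp": the shift along the world's x, y, z in m, a list of three; "claw": the finger opening in m, from 0 to 0.0878. A call has 1 to 8 rows; each row is the pose to reach, as a shift and turn from the pose commanded when the call began; what a row does not reach only later rows make up. A row lasts 1/10 s, in which the tool goes at most 50 mm and 8.59 degrees, less where a joint would pass 70% of its speed; a pose out of reach is approached as far as the arm can. A call with a gripper value outside its range is refused whole. The fingers move at their own pace and stop on an object; the grip force is fixed at half the most. Time passes only in rows, so rows that repeat a pose let the fingers close. It gives the time, the measured TCP pose, the force and the opening at its end, in the units of the state.
- ctrl.get_obs(): the state, without advancing time (a new reading comes with each control period).
- imaging.get_image(name): name is "scene" or "top"; returns a dict with "pixels" (420x560x3 uint8, blue, green, red), "fov_y" (degrees; the focal length in pixels is half the picture's height over the tangent of half this angle, whatever the lens; pixels are square), "cx", "cy" (the principal point, pixels), "xyz" and "rotation" of the camera in the world. Camera axes: x right, y up, looking along -z (the intrinsics and any distortion apply to the point x, -y, -z); pixel columns grow to the right and rows downward; lengths in mm; the calibration is good to about 2 mm. A picture is of the moment at which its call begins. There is no depth.
- ctrl.close_job(): hands the job in, once; it reports no verdict.
The state is a dict: "t": time; "qpos": joint angles; "qvel": joint speeds; "joint_torque": joint torques, N m; "ee_pos": TCP position; "orientation": TCP orientation; "ft_force": force on the tool from outside, world axes, zero at the start; "moment": the same for the moment, N m; "width": finger opening in mm.
Only numpy, scipy, OpenCV 4.12 (cv2) and the standard library are available. Lean on these libraries where they do the work, as an engineer would, in place of code of your own. Each camera call takes 0.05 s, during which the arm holds its last target.

TASK

The click torque wrench is already on the last cover bolt of the gear pump, but an empty steel parts cup stands in the way of its handle: first nest that cup, upright and fully home, in the matching empty cup that stands clear on the bench. Then push the wrench handle slowly and steadily clockwise (seen from above) until the wrench breaks over with its click, stop at once so that the bolt is not over-tightened, and back away so that the wrench is free. Leave the other things on the bench where they are.

Things in the scene. Friction and masses are not known exactly. Their poses are not given: they have to be found in the camera images.
- bolt_top (a point): top centre of the wrench's round drive head, on the vertical axis of the bolt, 76 mm above the bench; the head is 35 mm across and sits on a 19 mm socket on the near right bolt of the pump's cover. The aluminium gear pump (134 x 102 mm, cover top 42 mm high, drive shaft up to 88 mm, on a 200 x 160 x 8 mm plate) is fixed and reaches away from the robot and to the left of this bolt. The wrench cannot be lifted off
- wrench_grip (a point): middle of the black rubber grip of the wrench, on the centre line of the handle, 67 mm above the bench and 174 mm from the bolt axis. The handle is a level round bar that points from the bolt towards the robot or to the right of it: steel tube 18 to 21 mm in diameter, then the grip, 24 mm in diameter, from 130 to 218 mm from the bolt axis, then a 10 mm end cap
- bolt (a joint): how far the bolt and wrench head have been turned clockwise seen from above, rad; starts between 0 and 0.25. The bolt is stiff: turning it takes about 1.7 Nm at 0 (10 N at the middle of the grip), evenly rising by 0.93 Nm per rad, and it stays where it is left. The wrench is set to 2.4 Nm (14 N at the middle of the grip), which the bolt reaches at about 0.75 rad; no ratchet, so pushing the handle back loosens the bolt
- click (a joint): break-over of the wrench: clockwise angle of handle to head about the bolt axis, rad. 0 below the set torque; at the click the handle gives way, its resistance falling from 2.4 to 1.0 Nm as it swings 0.10 rad (17 mm at the grip) to a solid stop, past which it over-tightens the bolt. Let go, it springs back to 0 (the bolt may then back off by up to 0.03). Pushed fast, it gives way late
- cup_mid (a point): centre, half-way up, of the empty steel parts cup that stands in the handle's way, on the clockwise side of the handle, upright, its z axis up. 80 mm high: straight collar 66 mm in outside diameter over the top 26 mm, inside 61 mm; below the collar it tapers from 56 mm to 37 mm at the bottom; wall 2.5 mm, 120 g
- twin_mid (a point): centre, half-way up, of the matching empty cup, same shape and size, standing clear on the bench to the left or to the right. Nested fully home, the upper cup's collar rests on the lower cup's rim and the upper cup stands 26 mm higher than the lower one
- tin: bystander: closed plain grey tin, 72 mm in diameter, 62 mm high; origin under its centre
- jar: bystander: jar 60 mm in diameter, 85 mm high; origin under its centre
- spraycan: bystander: spray can 60 mm in diameter, 130 mm high; origin under its centre
- bearing: bystander: ball bearing lying flat, 80 mm in diameter, 18 mm high; origin under its centre
- screwdriver: bystander: screwdriver with black handle, 200 mm long; origin under its centre
- brush: bystander: flat paint brush, 200 mm long; origin under its centre
There are look-alikes about, which are no part of the job. Leave any green, pink or yellow look-alike of the part that bears cup_mid alone.

How it is judged:
By the outcome, as a careful person would: the job done as asked, in the order asked, and still so for the second after the job is handed in, with the robot touching nothing.
It also fails if it takes over 72 s, if anything falls off the work surface, if the arm or the gripper's body presses on something with over 40 N, if the wrist force passes 120 N, or if a joint passes its speed limit or range.

## Working session

There is one attempt and no reset: what is moved stays moved. The work goes in short steps, Python scripts to look and compute and a shell command to move; the robot and the scene stay as the last step left them, time stands still between calls to the robot, and variables do not carry over. Pictures are saved under pics/ and viewed, and the job is handed in when it is done.

```bash
ls; mkdir -p pics; cat > h.py <<'E'
import numpy as np,cv2
from workcell import ctrl,imaging
def grab(n,f):
    d=imaging.get_image(n); cv2.imwrite('pics/'+f+'.png',d['pixels']); 
    import pickle; pickle.dump(d,open(f'pics/{f}.pkl','wb')); return d
def load(f):
    import pickle; return pickle.load(open(f'pics/{f}.pkl','rb'))
E
python3 - <<'E'
from h import *
for n in('scene','top'):
    d=grab(n,n+'0'); print({k:v for k,v in d.items() if k!='pixels'})
print(ctrl.get_obs())
E
```

```text
pics
{'fov_y': 50.58497310000605, 'cx': 282.5994119360643, 'cy': 214.69495504532236, 'xyz': array([1153.70220164,  -70.86404352, 1028.49899637]), 'rotation': array([0.45038268, 0.4237287 , 1.45512661])}
{'fov_y': 57.122927076844064, 'cx': 276.26449071841574, 'cy': 208.14173962970546, 'xyz': array([ 498.44994653,   -5.08231231, 1214.66134956]), 'rotation': array([ 0.01950722, -0.05087453, -1.57055749])}
{'t': 0.1, 'qpos': array([-1.14098686e+00,  4.23749025e-01,  1.63062136e+00,  8.55782805e-06,
        1.08859795e+00, -1.90217525e-02]), 'qvel': array([ 0.00091344, -0.00139284, -0.00117823,  0.00178108, -0.00103813,
        0.00034864]), 'joint_torque': array([-4.59641578e-04, -5.45617568e+01, -2.74319065e+01,  6.45514810e-02,
        1.89143844e-02, -4.61172374e-05]), 'ee_pos': array([ 270.99632972, -562.62755593,  221.98598738]), 'orientation': array([-3.06150195e+00, -6.98813407e-01,  4.28884800e-04]), 'ft_force': array([ 0.12783032, -0.03201264, -0.29399182]), 'moment': array([0.00665448, 0.0070955 , 0.03502963]), 'width': 88.01031400062128}
```

View pics/scene0.png

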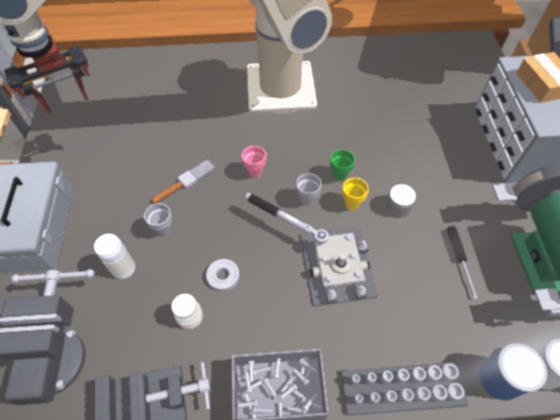

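View pics/top0.png

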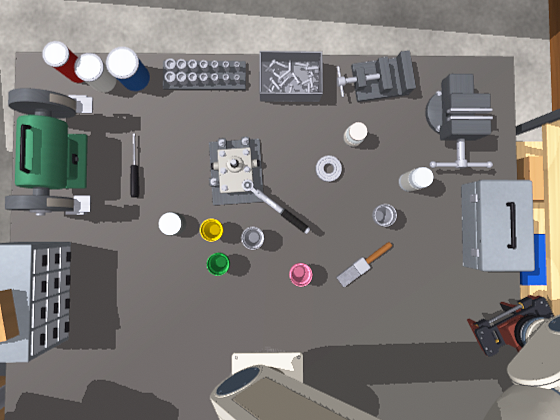

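The top view has the wrench head at about (248,185) and its grip at about (293,220). There are two plain steel cups, at (253,238) beside the handle and (385,215) on the clear right side. The green (218,264), yellow (211,230) and pink (300,275) cups are look-alikes. I'll confirm with enlarged crops.

```bash
python3 - <<'E'
from h import *
a=load('top0')['pixels'];b=load('scene0')['pixels']
c1=cv2.resize(a[160:290,190:410],None,fx=3.6,fy=3.6,interpolation=cv2.INTER_CUBIC);cv2.imwrite('pics/c1.png',c1)
c2=cv2.resize(b[140:270,130:380],None,fx=3.2,fy=3.2,interpolation=cv2.INTER_CUBIC);cv2.imwrite('pics/c2.png',c2)
E
```

```text
(no output)
```

View pics/c1.png

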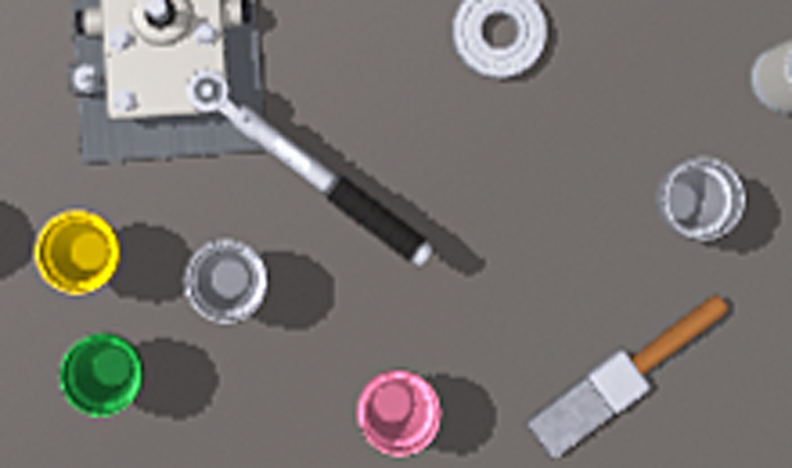

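View pics/c2.png

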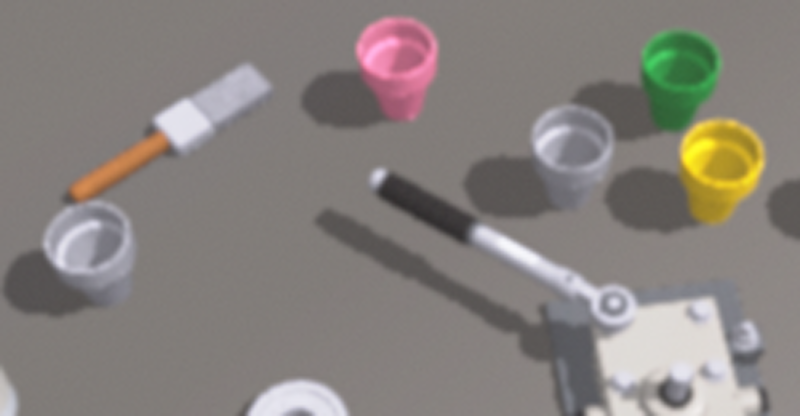

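```bash
cat >> h.py <<'E'
from scipy.spatial.transform import Rotation as R
from scipy.optimize import least_squares
def proj(d,P):
    P=np.atleast_2d(P).astype(float); q=(P-d['xyz'])@R.from_rotvec(d['rotation']).as_matrix()
    f=210/np.tan(np.radians(d['fov_y']/2)); return np.c_[d['cx']+f*q[:,0]/-q[:,2], d['cy']-f*q[:,1]/-q[:,2]]
def back(d,uv,z):
    f=210/np.tan(np.radians(d['fov_y']/2))
    v=R.from_rotvec(d['rotation']).apply([(uv[0]-d['cx'])/f,-(uv[1]-d['cy'])/f,-1]); return d['xyz']+v*(z-d['xyz'][2])/v[2]
E
python3 - <<'E'
from h import *
t=load('top0');s=load('scene0')
T=lambda u,v:((u+.5)/3.6-.5+190,(v+.5)/3.6-.5+160)
S=lambda u,v:((u+.5)/3.2-.5+130,(v+.5)/3.2-.5+140)
for n,z,a,b in [('cup',80,(227,281),(573,143)),('twin',80,(703,198),(89,238)),('bolt',76,(207,90),(614,305)),('gripstart',67+8,(333,186),(472,232)),('end',70,(424,254),(377,178)),('pink',80,(399,413),(398,55)),('yellow',80,(77,252),(722,157)),('green',80,(101,374),(681,66))]:
    A=T(*a);B=S(*b)
    r=least_squares(lambda P:np.r_[proj(t,P)[0]-A,proj(s,P)[0]-B],[500,0,50])
    print(n,back(t,A,z).round(1),back(s,B,z).round(1),r.x.round(1),r.cost.round(2))
E
```

```text
cup [462.6  41.4  80. ] [466.5  44.6  80. ] [462.7  43.6  74.8] 0.43
twin [ 530.2 -349.3   80. ] [ 530.6 -346.4   80. ] [ 530.2 -347.7   79.8] 0.29
bolt [619.1  58.3  76. ] [619.4  60.7  76. ] [619.3  59.7  75.9] 0.2
gripstart [540.2 -45.2  75. ] [544.1 -43.9  75. ] [540.5 -44.5  69.4] 0.09
end [ 484.3 -120.4   70. ] [ 482.7 -118.1   70. ] [ 484.4 -118.9   72.6] 0.16
pink [355.4 -98.5  80. ] [362.3 -95.7  80. ] [354.4 -97.5  70.7] 0.33
yellow [486.3 163.3  80. ] [489.7 164.8  80. ] [486.4 165.1  75.4] 0.12
green [387.5 143.2  80. ] [392.4 145.   80. ] [387.1 145.4  73.4] 0.19
```

```bash
python3 - <<'E'
from h import *
o=ctrl.get_obs();print(R.from_rotvec(o['orientation']).as_matrix().round(3))
t=load('top0');s=load('scene0')
print('can',back(t,(424,176),130),back(s,(110,243),130),'can base',back(s,(123,270),0))
E
python3 -m pendant '[{"dp":[0.015,0.047,-0.005],"turn":[0,0,0],"claw":0.0878},{"dp":[0.030,0.094,-0.01],"turn":[0,0,0],"claw":0.0878},{"dp":[0.045,0.141,-0.015],"turn":[0,0,0],"claw":0.0878},{"dp":[0.060,0.188,-0.02],"turn":[0,0,0],"claw":0.0878},{"dp":[0.075,0.235,-0.025],"turn":[0,0,0],"claw":0.0878},{"dp":[0.090,0.282,-0.03],"turn":[0,0,0],"claw":0.0878},{"dp":[0.105,0.329,-0.035],"turn":[0,0,0],"claw":0.0878},{"dp":[0.120,0.376,-0.04],"turn":[0,0,0],"claw":0.0878}]'
```

```text
[[ 0.901  0.434 -0.001]
 [ 0.434 -0.901  0.001]
 [ 0.    -0.001 -1.   ]]
can [ 638.84412268 -447.55678596  130.        ] [ 635.0230601  -434.74909653  130.        ] can base [ 641.40241922 -443.84410998    0.        ]
t: 0.9
ee_pos: [391.3, -185.2, 182.5]
orientation: [3.063, 0.698, 0.0]
ft_force: [0.9, -0.8, 0.8]
width: 88.1
```

```bash
python3 -m pendant '[{"dp":[0.015,0.046,-0.007],"turn":[0,0,0],"claw":0.0878},{"dp":[0.030,0.092,-0.014],"turn":[0,0,0],"claw":0.0878},{"dp":[0.045,0.138,-0.02],"turn":[0,0,0],"claw":0.0878},{"dp":[0.060,0.184,-0.027],"turn":[0,0,0],"claw":0.0878},{"dp":[0.073,0.230,-0.033],"turn":[0,0,0],"claw":0.0878},{"dp":[0.073,0.230,-0.033],"turn":[0,0,0],"claw":0.0878},{"dp":[0.073,0.230,-0.033],"turn":[0,0,0],"claw":0.0878}]'
python3 - <<'E'
from h import *
print(ctrl.get_obs()['ee_pos'])
d=grab('scene','s1');grab('top','t1')
for f,w,h in(('s1',260,130),('t1',200,170)):
    a=load(f)['pixels']; a=a[110:290,200:440]; cv2.imwrite(f'pics/{f}c.png',cv2.resize(a,None,fx=3.2,fy=3.2,interpolation=cv2.INTER_CUBIC))
E
```

```text
t: 1.6
ee_pos: [463.8, 43.8, 149.3]
orientation: [3.062, 0.704, -0.002]
ft_force: [0.1, -0.0, -0.7]
width: 87.9
[463.78868833  43.84250557 149.25154077]
```

View pics/s1c.png

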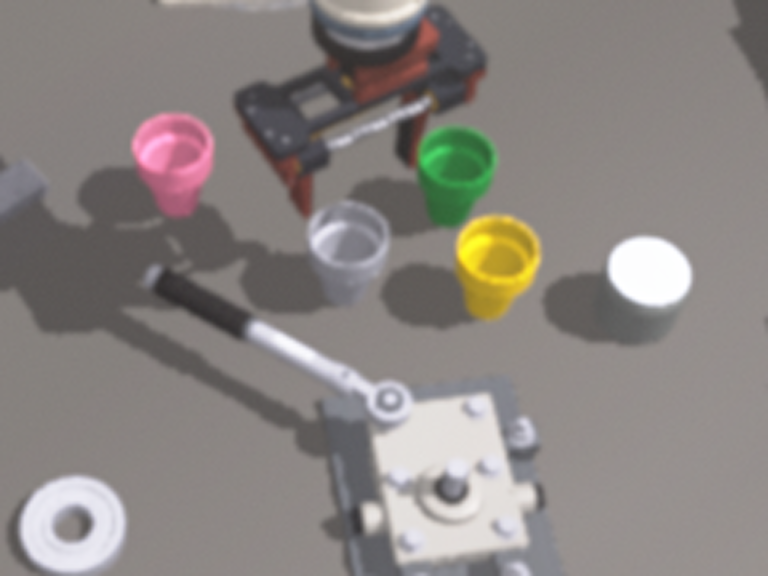

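View pics/t1c.png

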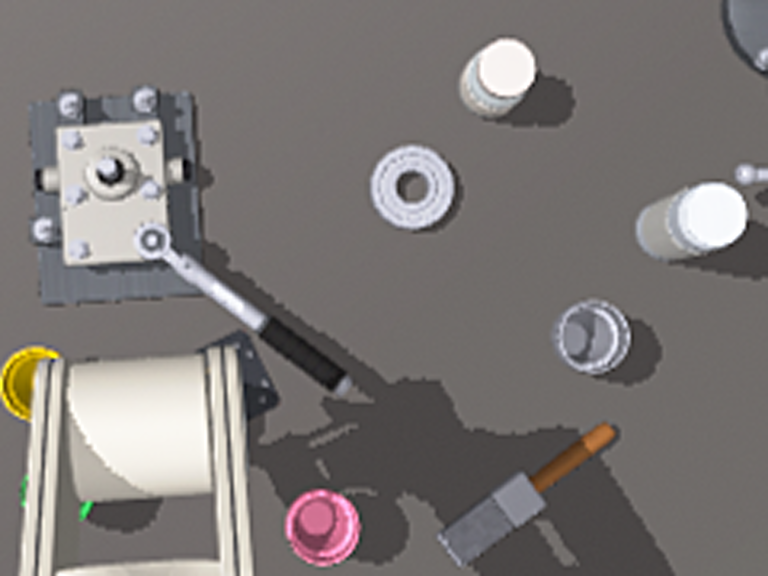

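```bash
python3 - <<'E'
from h import *
s=load('s1');o=np.array([463.8,43.8,149.3]);d=np.array([.434,-.9,0])
print(((proj(s,[o+d*51,o-d*51])-[200,110]+.5)*3.2-.5).round(0))
E
python3 -m pendant '[{"dp":[0,0,-0.03],"turn":[0,0,0],"claw":0.0878},{"dp":[0,0,-0.06],"turn":[0,0,0],"claw":0.0878},{"dp":[0,0,-0.08],"turn":[0,0,0],"claw":0.0878},{"dp":[0,0,-0.092],"turn":[0,0,0],"claw":0.0878},{"dp":[0,0,-0.092],"turn":[0,0,0],"claw":0.0878}]'
```

```text
[[296. 210.]
 [406. 159.]]
t: 2.2
ee_pos: [463.1, 41.7, 56.7]
orientation: [-3.063, -0.696, 0.004]
ft_force: [0.1, -0.1, -1.4]
width: 87.7
```

```bash
python3 -m pendant '[{"dp":[0,0,0],"turn":[0,0,0],"claw":0.075},{"dp":[0,0,0],"turn":[0,0,0],"claw":0.066},{"dp":[0,0,0],"turn":[0,0,0],"claw":0.055},{"dp":[0,0,0],"turn":[0,0,0],"claw":0.055},{"dp":[0,0,0],"turn":[0,0,0],"claw":0.055},{"dp":[0,0,0],"turn":[0,0,0],"claw":0.055}]'
python3 -c "
from h import *
print(ctrl.get_obs()); grab('scene','s2')
a=load('s2')['pixels'][110:290,200:440]; cv2.imwrite('pics/s2c.png',cv2.resize(a,None,fx=3.2,fy=3.2,interpolation=cv2.INTER_CUBIC))"
```

```text
t: 2.8
ee_pos: [465.1, 43.0, 58.5]
orientation: [3.062, 0.699, 0.003]
ft_force: [0.1, -0.5, 7.7]
width: 65.9
{'t': 2.8, 'qpos': array([ 6.68265450e-02,  4.76090143e-01,  2.06914100e+00, -1.56893832e-04,
        5.94428967e-01,  1.18862146e+00]), 'qvel': array([-4.67939139e-04,  6.76189822e-04, -2.28141265e-05,  2.59800613e-04,
        4.88371354e-04,  8.85353834e-04]), 'joint_torque': array([ 1.49663715e-01, -4.15800834e+01, -1.33857393e+01,  1.47816972e-01,
       -1.72722833e-01, -8.40057997e-03]), 'ee_pos': array([465.05135811,  43.02347341,  58.51071034]), 'orientation': array([3.06232823e+00, 6.99491868e-01, 2.97589839e-03]), 'ft_force': array([ 0.06991402, -0.46378707,  7.71324897]), 'moment': array([-0.20764996,  0.08086105,  0.00799604]), 'width': 65.94806436375514}
```

View pics/s2c.png

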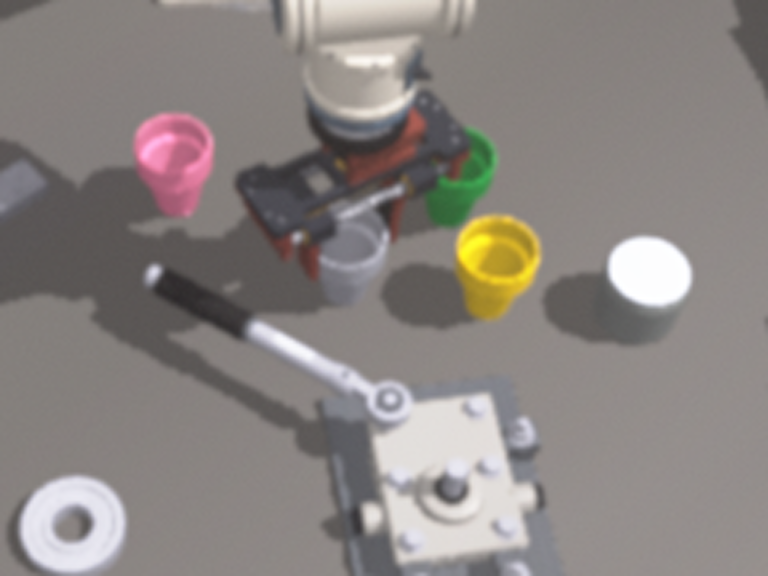

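```bash
python3 -m pendant '[{"dp":[0,0,0.02],"turn":[0,0,0],"claw":0.055},{"dp":[0,0,0.05],"turn":[0,0,0],"claw":0.055},{"dp":[0,0,0.09],"turn":[0,0,0],"claw":0.055},{"dp":[0,0,0.12],"turn":[0,0,0],"claw":0.055},{"dp":[0,0,0.12],"turn":[0,0,0],"claw":0.055}]'
python3 -c "
from h import *
grab('scene','s3')
a=load('s3')['pixels'][80:260,200:440]; cv2.imwrite('pics/s3c.png',cv2.resize(a,None,fx=3.2,fy=3.2,interpolation=cv2.INTER_CUBIC))"
```

```text
t: 3.35
ee_pos: [466.7, 43.2, 181.4]
orientation: [3.062, 0.699, 0.012]
ft_force: [0.4, 1.0, -2.0]
width: 66.2
```

View pics/s3c.png

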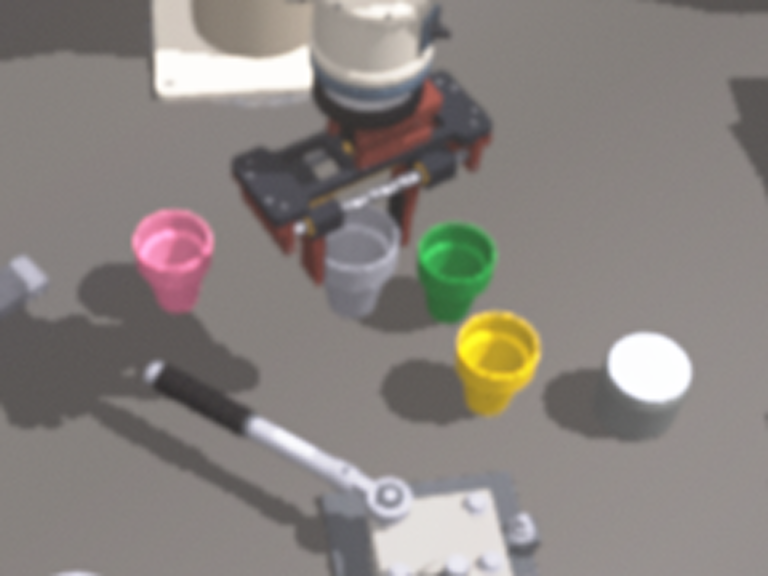

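```bash
python3 -m pendant '[{"dp":[0.004,-0.025,0],"turn":[0,0,0],"claw":0.055},{"dp":[0.011,-0.069,0],"turn":[0,0,0],"claw":0.055},{"dp":[0.019,-0.115,0],"turn":[0,0,0],"claw":0.055},{"dp":[0.027,-0.161,0],"turn":[0,0,0],"claw":0.055},{"dp":[0.035,-0.207,0],"turn":[0,0,0],"claw":0.055},{"dp":[0.043,-0.253,0],"turn":[0,0,0],"claw":0.055},{"dp":[0.05,-0.299,0],"turn":[0,0,0],"claw":0.055},{"dp":[0.058,-0.345,0],"turn":[0,0,0],"claw":0.055}]'
python3 -m pendant '[{"dp":[0.006,-0.035,0],"turn":[0,0,0],"claw":0.055},{"dp":[0.008,-0.047,0],"turn":[0,0,0],"claw":0.055},{"dp":[0.008,-0.047,0],"turn":[0,0,0],"claw":0.055},{"dp":[0.008,-0.047,0],"turn":[0,0,0],"claw":0.055}]'
python3 -c "
from h import *
grab('scene','s4');grab('top','t4');print(ctrl.get_obs()['ee_pos'])
a=load('s4')['pixels'][130:270,70:280]; cv2.imwrite('pics/s4c.png',cv2.resize(a,None,fx=3.6,fy=3.6,interpolation=cv2.INTER_CUBIC))
a=load('t4')['pixels'][150:290,310:520]; cv2.imwrite('pics/t4c.png',cv2.resize(a,None,fx=3.6,fy=3.6,interpolation=cv2.INTER_CUBIC))"
```

```text
t: 4.2
ee_pos: [521.0, -303.3, 175.1]
orientation: [-3.06, -0.698, 0.004]
ft_force: [1.3, 0.4, -0.9]
width: 66.1
t: 4.6
ee_pos: [529.2, -347.5, 176.1]
orientation: [-3.06, -0.699, 0.003]
ft_force: [-0.4, 0.3, -1.1]
width: 65.8
[ 529.70717998 -347.16268185  176.99065722]
```

View pics/s4c.png

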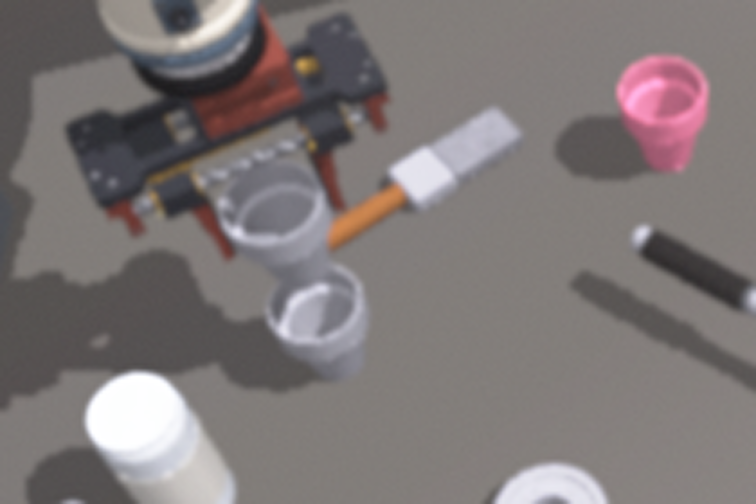

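View pics/t4c.png

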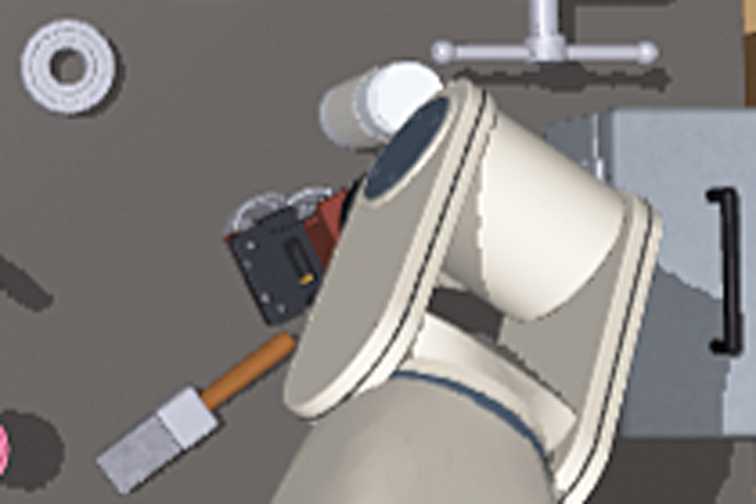

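```bash
python3 - <<'E'
from h import *
s=load('s4');S=lambda u,v:((u+.5)/3.6-.5+70,(v+.5)/3.6-.5+130)
im=s['pixels'][130:270,70:280].copy();im=cv2.resize(im,None,fx=3.6,fy=3.6,interpolation=cv2.INTER_CUBIC)
print(back(s,S(317,307),80),back(s,S(275,205),200))
th=np.linspace(0,2*np.pi,90)
def circ(c,r,col):
    p=(proj(s,np.c_[c[0]+r*np.cos(th),c[1]+r*np.sin(th),0*th+c[2]])-[70,130]+.5)*3.6-.5
    cv2.polylines(im,[np.int32(p.round())],True,col,1)
circ((530.5,-346.5,80),33,(0,0,255))
circ((530,-345,200),33,(0,255,0))
circ((530,-345,174),33,(255,255,0))
circ((530,-345,120),18.5,(255,0,0))
cv2.imwrite('pics/s4d.png',im)
E
```

```text
[ 533.32628981 -345.5938975    80.        ] [ 532.14253202 -343.63886897  200.        ]
```

View pics/s4d.png

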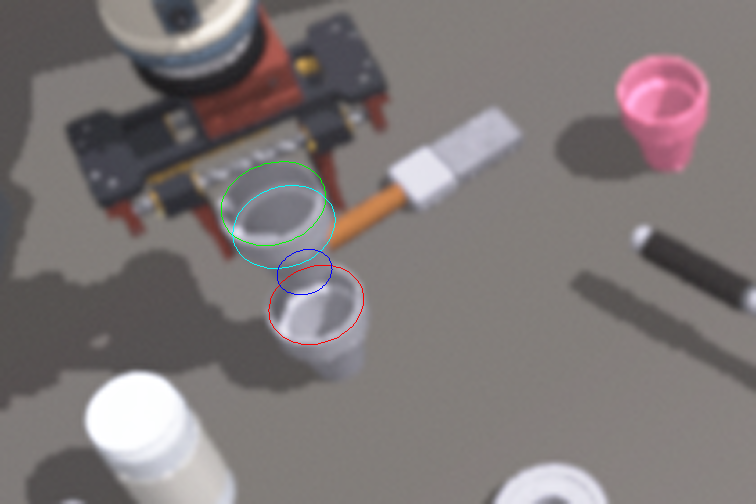

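```bash
python3 -m pendant '[{"dp":[0.001,-0.0015,-0.02],"turn":[0,0,0],"claw":0.055},{"dp":[0.001,-0.0015,-0.04],"turn":[0,0,0],"claw":0.055},{"dp":[0.001,-0.0015,-0.055],"turn":[0,0,0],"claw":0.055},{"dp":[0.001,-0.0015,-0.065],"turn":[0,0,0],"claw":0.055},{"dp":[0.001,-0.0015,-0.075],"turn":[0,0,0],"claw":0.055},{"dp":[0.001,-0.0015,-0.075],"turn":[0,0,0],"claw":0.055}]'
python3 -c "
from h import *
grab('scene','s5');print(ctrl.get_obs()['ee_pos'],ctrl.get_obs()['ft_force'])
a=load('s5')['pixels'][130:270,70:280]; cv2.imwrite('pics/s5c.png',cv2.resize(a,None,fx=3.6,fy=3.6,interpolation=cv2.INTER_CUBIC))"
```

```text
t: 5.3
ee_pos: [530.6, -349.9, 101.4]
orientation: [-3.061, -0.699, 0.002]
ft_force: [0.5, 0.1, -2.1]
width: 66.0
[ 531.06784783 -350.31100348  102.2954298 ] [-0.5258108  -0.70690668 -0.00341093]
```

View pics/s5c.png

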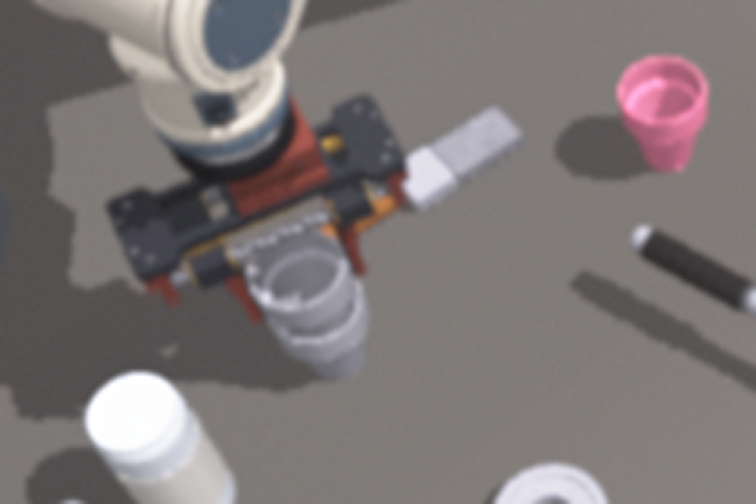

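Inserted with no contact force. I'll lower it gently the rest of the way.

```bash
python3 -m pendant '[{"dp":[0,0,-0.004],"turn":[0,0,0],"claw":0.055},{"dp":[0,0,-0.008],"turn":[0,0,0],"claw":0.055},{"dp":[0,0,-0.012],"turn":[0,0,0],"claw":0.055},{"dp":[0,0,-0.014],"turn":[0,0,0],"claw":0.055},{"dp":[0,0,-0.016],"turn":[0,0,0],"claw":0.055},{"dp":[0,0,-0.016],"turn":[0,0,0],"claw":0.055}]'
```

```text
t: 5.95
ee_pos: [531.0, -350.5, 86.4]
orientation: [-3.062, -0.699, 0.0]
ft_force: [-0.6, -0.2, -1.1]
width: 66.4
```

```bash
python3 -m pendant '[{"dp":[0,0,-0.001],"turn":[0,0,0],"claw":0.055},{"dp":[0,0,-0.002],"turn":[0,0,0],"claw":0.055},{"dp":[0,0,-0.003],"turn":[0,0,0],"claw":0.055},{"dp":[0,0,-0.0035],"turn":[0,0,0],"claw":0.055},{"dp":[0,0,-0.0035],"turn":[0,0,0],"claw":0.055}]'
```

```text
t: 6.45
ee_pos: [532.0, -351.2, 84.5]
orientation: [3.061, 0.699, 0.002]
ft_force: [-0.2, -0.8, 7.5]
width: 66.1
```

The stop came at 84.5 mm, exactly 26.0 mm above the grasp reading at the same force, so the cup is fully home. Releasing now.

```bash
python3 -m pendant '[{"dp":[0,0,0],"turn":[0,0,0],"claw":0.075},{"dp":[0,0,0],"turn":[0,0,0],"claw":0.0878},{"dp":[0,0,0],"turn":[0,0,0],"claw":0.0878},{"dp":[0,0,0],"turn":[0,0,0],"claw":0.0878}]'
python3 -m pendant '[{"dp":[0,0,0.02],"turn":[0,0,0],"claw":0.0878},{"dp":[0,0,0.05],"turn":[0,0,0],"claw":0.0878},{"dp":[0,0,0.09],"turn":[0,0,0],"claw":0.0878},{"dp":[0,0.04,0.12],"turn":[0,0,0],"claw":0.0878},{"dp":[0,0.09,0.12],"turn":[0,0,0],"claw":0.0878},{"dp":[0,0.11,0.12],"turn":[0,0,0],"claw":0.0878}]'
python3 -c "
from h import *
grab('scene','s6');grab('top','t6')
o=ctrl.get_obs();print(o['ee_pos'],o['qpos'],o['width'])
a=load('s6')['pixels'][130:270,70:280]; cv2.imwrite('pics/s6c.png',cv2.resize(a,None,fx=3.6,fy=3.6,interpolation=cv2.INTER_CUBIC))
a=load('t6')['pixels'][150:290,230:440]; cv2.imwrite('pics/t6c.png',cv2.resize(a,None,fx=3.6,fy=3.6,interpolation=cv2.INTER_CUBIC))"
```

```text
t: 6.85
ee_pos: [531.1, -350.5, 83.0]
orientation: [-3.063, -0.699, 0.0]
ft_force: [-0.8, -0.0, -0.4]
width: 87.7
t: 7.45
ee_pos: [531.1, -237.8, 204.3]
orientation: [3.062, 0.701, 0.002]
ft_force: [-0.4, -0.5, 0.6]
width: 87.2
[ 530.98401193 -238.08065339  203.45941455] [-4.42142146e-01  3.83567803e-01  1.74249003e+00  4.16003286e-04
  1.01596127e+00  6.76688155e-01] 87.91454549241371
```

View pics/s6c.png

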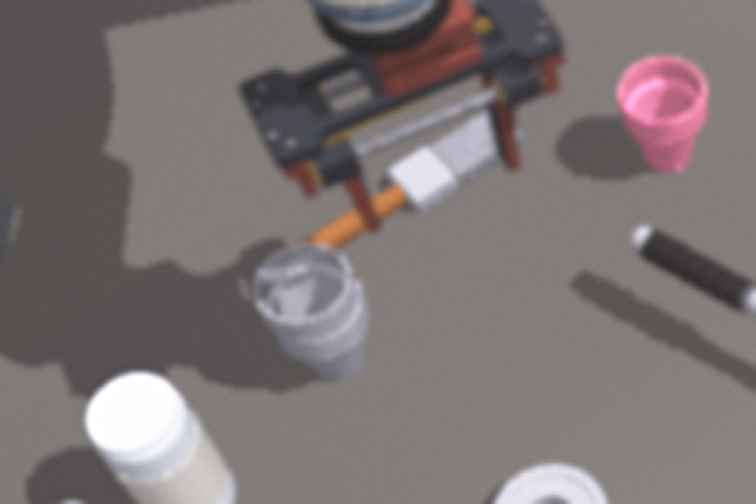

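View pics/t6c.png

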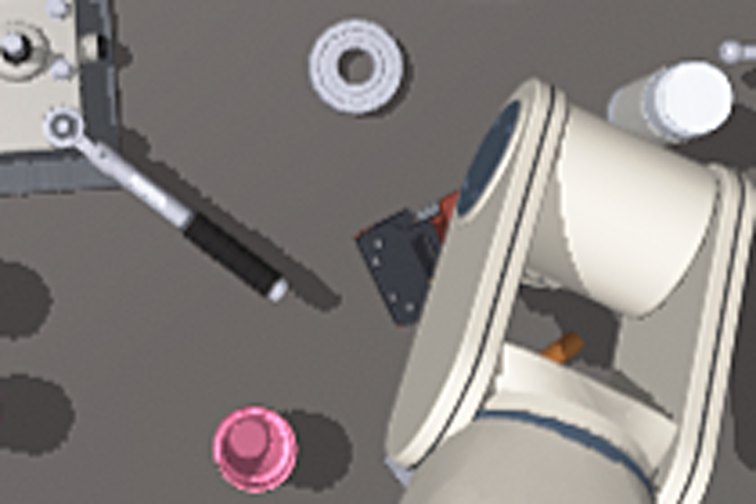

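```bash
python3 -m pendant '[{"dp":[0.001,0.017,0],"turn":[0,0,0.145],"claw":0},{"dp":[0.002,0.035,0],"turn":[0,0,0.29],"claw":0},{"dp":[0.003,0.052,0],"turn":[0,0,0.435],"claw":0},{"dp":[0.005,0.07,0],"turn":[0,0,0.58],"claw":0},{"dp":[0.006,0.087,0],"turn":[0,0,0.725],"claw":0},{"dp":[0.007,0.105,0],"turn":[0,0,0.87],"claw":0},{"dp":[0.008,0.122,0],"turn":[0,0,1.015],"claw":0},{"dp":[0.01,0.14,0],"turn":[0,0,1.16],"claw":0}]'
python3 -m pendant '[{"dp":[0,0,0],"turn":[0,0,0.145],"claw":0},{"dp":[0,0,-0.02],"turn":[0,0,0.29],"claw":0},{"dp":[0,0,-0.04],"turn":[0,0,0.435],"claw":0},{"dp":[0,0,-0.06],"turn":[0,0,0.58],"claw":0},{"dp":[0,0,-0.07],"turn":[0,0,0.725],"claw":0},{"dp":[0,0,-0.08],"turn":[0,0,0.87],"claw":0},{"dp":[0,0,-0.08],"turn":[0,0,0.89],"claw":0},{"dp":[0,0,-0.08],"turn":[0,0,0.89],"claw":0}]'
python3 -c "
from h import *
grab('scene','s7');grab('top','t7')
o=ctrl.get_obs();print(o['ee_pos'],o['qpos'],o['width'],o['ft_force'],R.from_rotvec(o['orientation']).as_matrix().round(3))
for f in('s7','t7'):
  a=load(f)['pixels'][140:280,200:410]; cv2.imwrite(f'pics/{f}c.png',cv2.resize(a,None,fx=3.6,fy=3.6,interpolation=cv2.INTER_CUBIC))"
```

```text
t: 8.35
ee_pos: [541.4, -101.0, 202.9]
orientation: [2.173, 2.269, -0.001]
ft_force: [0.8, -0.6, 0.5]
width: 27.2
t: 9.15
ee_pos: [541.4, -101.3, 123.0]
orientation: [-0.997, -2.979, 0.0]
ft_force: [0.6, 0.1, -0.5]
width: 0.4
[ 541.70480808 -101.08201677  123.63727601] [-2.06037919e-01  4.52917853e-01  1.86197718e+00 -8.92968463e-05
  8.25823598e-01 -1.13077152e+00] 0.337523116443868 [ 0.47305865 -0.32507338  0.06298665] [[-0.798  0.602  0.001]
 [ 0.602  0.798 -0.   ]
 [-0.001  0.    -1.   ]]
```

View pics/s7c.png

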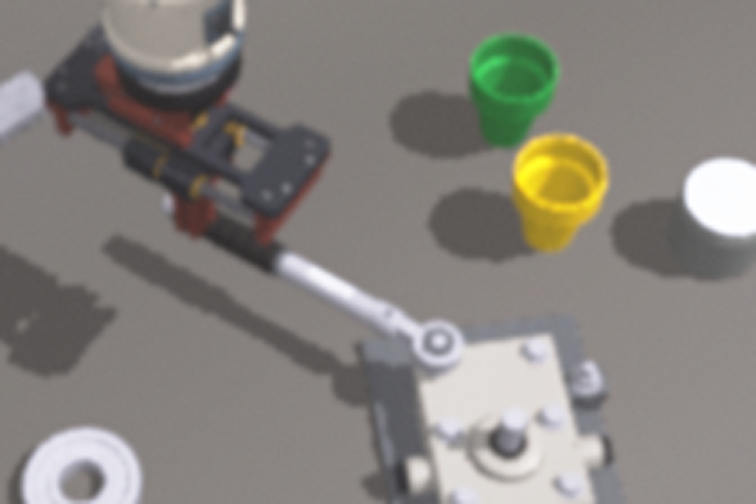

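View pics/t7.png

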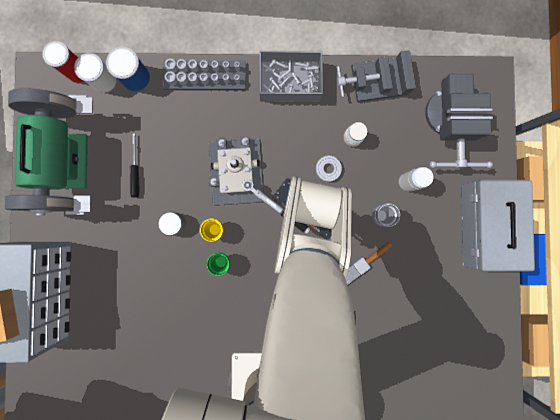

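```bash
python3 -m pendant '[{"dp":[0,0,-0.02],"turn":[0,0,0],"claw":0},{"dp":[0,0,-0.035],"turn":[0,0,0],"claw":0},{"dp":[0,0,-0.05],"turn":[0,0,0],"claw":0}]'
python3 -m pendant '[{"dp":[0,0,-0.014],"turn":[0,0,0],"claw":0},{"dp":[0,0,-0.028],"turn":[0,0,0],"claw":0},{"dp":[0,0,-0.028],"turn":[0,0,0],"claw":0}]'
python3 -c "
from h import *
grab('scene','s8')
for f in('s8',):
  a=load(f)['pixels'][140:280,200:410]; cv2.imwrite(f'pics/{f}c.png',cv2.resize(a,None,fx=3.6,fy=3.6,interpolation=cv2.INTER_CUBIC))"
```

```text
t: 9.55
ee_pos: [541.8, -100.8, 73.3]
orientation: [0.995, 2.978, 0.0]
ft_force: [-2.2, -0.2, -1.1]
width: 0.8
t: 9.85
ee_pos: [540.0, -100.3, 43.3]
orientation: [-0.992, -2.978, 0.001]
ft_force: [0.4, -0.1, -0.0]
width: 0.4
```

View pics/s8c.png

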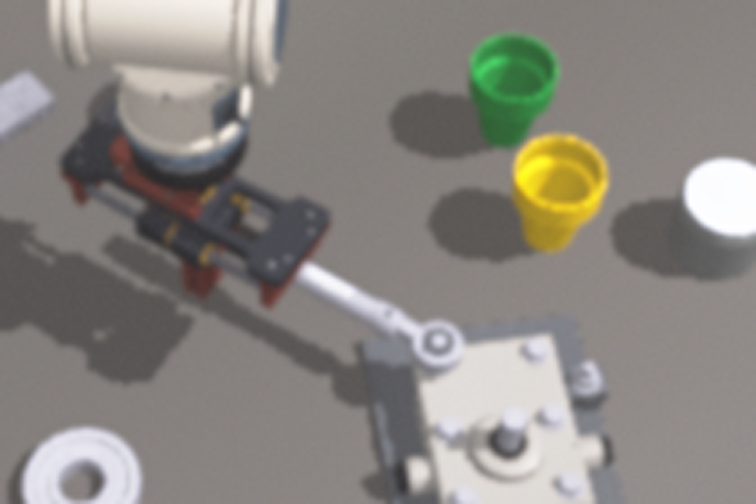

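```bash
python3 - <<'E'
from h import *
C=np.array([619.3,59.5]);p=np.array([541.2,-100.6])-C;a=0
def rot(a):return np.array([[np.cos(a),-np.sin(a)],[np.sin(a),np.cos(a)]])
for st in [0.064]*6+[0.032]*20:
    q=rot(-st)@p; print(f'{a:.3f}->{a+st:.3f}',(q-p).round(1),(q+C).round(1)); p=q;a+=st
E
```

```text
0.000->0.064 [-10.1   5.3] [531.1 -95.3]
0.064->0.128 [-9.7  6. ] [521.4 -89.3]
0.128->0.192 [-9.3  6.6] [512.1 -82.8]
0.192->0.256 [-8.9  7.1] [503.2 -75.6]
0.256->0.320 [-8.4  7.7] [494.8 -67.9]
0.320->0.384 [-7.9  8.2] [486.9 -59.7]
0.384->0.416 [-3.7  4.3] [483.2 -55.4]
0.416->0.448 [-3.6  4.4] [479.6 -51. ]
0.448->0.480 [-3.5  4.5] [476.1 -46.4]
0.480->0.512 [-3.3  4.6] [472.8 -41.8]
0.512->0.544 [-3.2  4.7] [469.6 -37.1]
0.544->0.576 [-3.   4.8] [466.6 -32.2]
0.576->0.608 [-2.9  4.9] [463.7 -27.3]
0.608->0.640 [-2.7  5. ] [461.  -22.3]
0.640->0.672 [-2.5  5.1] [458.5 -17.2]
0.672->0.704 [-2.4  5.2] [456.1 -12. ]
0.704->0.736 [-2.2  5.3] [453.9  -6.7]
0.736->0.768 [-2.   5.3] [451.9  -1.4]
0.768->0.800 [-1.9  5.4] [450.   4.]
0.800->0.832 [-1.7  5.4] [448.3   9.4]
0.832->0.864 [-1.5  5.5] [446.8  14.9]
0.864->0.896 [-1.3  5.5] [445.5  20.5]
0.896->0.928 [-1.2  5.6] [444.3  26. ]
0.928->0.960 [-1.   5.6] [443.4  31.7]
0.960->0.992 [-0.8  5.6] [442.6  37.3]
0.992->1.024 [-0.6  5.7] [441.9  43. ]
```

```bash
python3 -m pendant '[{"dp":[-0.0013,0.0007,0],"turn":[0,0,-0.008],"claw":0},{"dp":[-0.0025,0.0013,0],"turn":[0,0,-0.016],"claw":0},{"dp":[-0.0038,0.002,0],"turn":[0,0,-0.024],"claw":0},{"dp":[-0.005,0.0026,0],"turn":[0,0,-0.032],"claw":0},{"dp":[-0.0063,0.0033,0],"turn":[0,0,-0.04],"claw":0},{"dp":[-0.0076,0.004,0],"turn":[0,0,-0.048],"claw":0},{"dp":[-0.0089,0.0046,0],"turn":[0,0,-0.056],"claw":0},{"dp":[-0.0101,0.0053,0],"turn":[0,0,-0.064],"claw":0}]'
python3 -m pendant '[{"dp":[-0.0012,0.0007,0],"turn":[0,0,-0.008],"claw":0},{"dp":[-0.0024,0.0015,0],"turn":[0,0,-0.016],"claw":0},{"dp":[-0.0036,0.0022,0],"turn":[0,0,-0.024],"claw":0},{"dp":[-0.0049,0.003,0],"turn":[0,0,-0.032],"claw":0},{"dp":[-0.0061,0.0037,0],"turn":[0,0,-0.04],"claw":0},{"dp":[-0.0073,0.0045,0],"turn":[0,0,-0.048],"claw":0},{"dp":[-0.0085,0.0052,0],"turn":[0,0,-0.056],"claw":0},{"dp":[-0.0097,0.006,0],"turn":[0,0,-0.064],"claw":0}]'
```

```text
t: 10.7
ee_pos: [531.1, -95.3, 45.2]
orientation: [1.088, 2.947, -0.0]
ft_force: [0.9, -1.1, 0.9]
width: 0.4
t: 11.5
ee_pos: [523.5, -90.6, 45.8]
orientation: [1.179, 2.907, -0.0]
ft_force: [5.2, -9.5, -0.8]
width: 0.3
```

```bash
python3 -m pendant '[{"dp":[-0.0012,0.0008,0],"turn":[0,0,-0.008],"claw":0},{"dp":[-0.0023,0.0016,0],"turn":[0,0,-0.016],"claw":0},{"dp":[-0.0035,0.0025,0],"turn":[0,0,-0.024],"claw":0},{"dp":[-0.0047,0.0033,0],"turn":[0,0,-0.032],"claw":0},{"dp":[-0.0058,0.0041,0],"turn":[0,0,-0.04],"claw":0},{"dp":[-0.007,0.0049,0],"turn":[0,0,-0.048],"claw":0},{"dp":[-0.0081,0.0057,0],"turn":[0,0,-0.056],"claw":0},{"dp":[-0.0093,0.0066,0],"turn":[0,0,-0.064],"claw":0}]'
python3 -m pendant '[{"dp":[-0.0011,0.0009,0],"turn":[0,0,-0.008],"claw":0},{"dp":[-0.0022,0.0018,0],"turn":[0,0,-0.016],"claw":0},{"dp":[-0.0033,0.0027,0],"turn":[0,0,-0.024],"claw":0},{"dp":[-0.0044,0.0036,0],"turn":[0,0,-0.032],"claw":0},{"dp":[-0.0055,0.0044,0],"turn":[0,0,-0.04],"claw":0},{"dp":[-0.0067,0.0053,0],"turn":[0,0,-0.048],"claw":0},{"dp":[-0.0078,0.0062,0],"turn":[0,0,-0.056],"claw":0},{"dp":[-0.0089,0.0071,0],"turn":[0,0,-0.064],"claw":0}]'
python3 -c "
from h import *
grab('scene','s9');o=ctrl.get_obs();print(o['ee_pos'],o['ft_force'],o['moment'])
a=load('s9')['pixels'][140:280,200:410]; cv2.imwrite('pics/s9c.png',cv2.resize(a,None,fx=3.6,fy=3.6,interpolation=cv2.INTER_CUBIC))"
```

```text
t: 12.3
ee_pos: [514.0, -84.1, 45.8]
orientation: [1.272, 2.868, -0.0]
ft_force: [3.1, -11.1, -0.7]
width: 0.6
t: 13.1
ee_pos: [504.9, -76.9, 45.7]
orientation: [1.363, 2.826, -0.0]
ft_force: [4.1, -11.1, -0.8]
width: 0.6
[504.74339199 -76.79718688  45.69955008] [  3.53635626 -11.03963113   0.01471686] [-1.6827895  -0.67359294  0.08961633]
```

View pics/s9c.png

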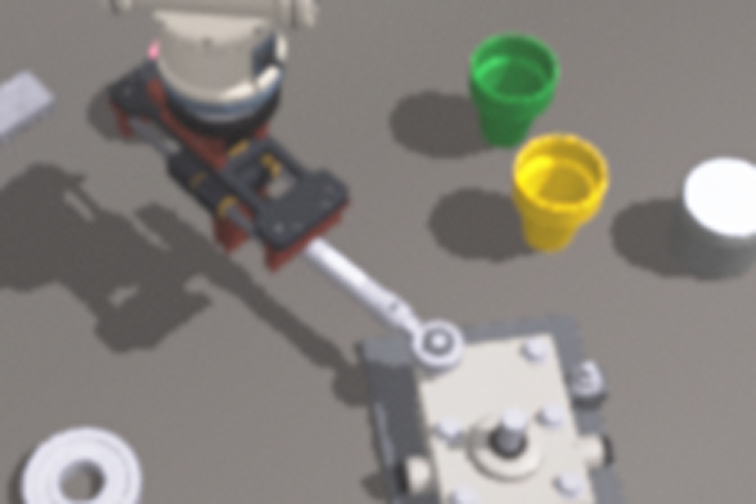

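```bash
python3 -m pendant '[{"dp":[-0.001,0.001,0],"turn":[0,0,-0.008],"claw":0},{"dp":[-0.0021,0.0019,0],"turn":[0,0,-0.016],"claw":0},{"dp":[-0.0032,0.0029,0],"turn":[0,0,-0.024],"claw":0},{"dp":[-0.0042,0.0038,0],"turn":[0,0,-0.032],"claw":0},{"dp":[-0.0053,0.0048,0],"turn":[0,0,-0.04],"claw":0},{"dp":[-0.0063,0.0058,0],"turn":[0,0,-0.048],"claw":0},{"dp":[-0.0074,0.0067,0],"turn":[0,0,-0.056],"claw":0},{"dp":[-0.0084,0.0077,0],"turn":[0,0,-0.064],"claw":0}]'
python3 -m pendant '[{"dp":[-0.001,0.001,0],"turn":[0,0,-0.008],"claw":0},{"dp":[-0.002,0.002,0],"turn":[0,0,-0.016],"claw":0},{"dp":[-0.003,0.0031,0],"turn":[0,0,-0.024],"claw":0},{"dp":[-0.004,0.0041,0],"turn":[0,0,-0.032],"claw":0},{"dp":[-0.005,0.0051,0],"turn":[0,0,-0.04],"claw":0},{"dp":[-0.006,0.0062,0],"turn":[0,0,-0.048],"claw":0},{"dp":[-0.0069,0.0072,0],"turn":[0,0,-0.056],"claw":0},{"dp":[-0.0079,0.0082,0],"turn":[0,0,-0.064],"claw":0}]'

```

```text
t: 13.95
ee_pos: [496.3, -69.2, 45.7]
orientation: [1.453, 2.781, -0.0]
ft_force: [2.0, -11.9, 0.4]
width: 0.0
t: 14.75
ee_pos: [488.2, -61.0, 45.6]
orientation: [1.541, 2.734, -0.0]
ft_force: [2.1, -11.4, 0.1]
width: 0.4
```

```bash
python3 -m pendant '[{"dp":[-0.0009,0.0011,0],"turn":[0,0,-0.008],"claw":0},{"dp":[-0.0019,0.0022,0],"turn":[0,0,-0.016],"claw":0},{"dp":[-0.0028,0.0032,0],"turn":[0,0,-0.024],"claw":0},{"dp":[-0.0037,0.0043,0],"turn":[0,0,-0.032],"claw":0},{"dp":[-0.0046,0.0054,0],"turn":[0,0,-0.04],"claw":0},{"dp":[-0.0055,0.0065,0],"turn":[0,0,-0.048],"claw":0}]'
python3 -m pendant '[{"dp":[-0.0005,0.0006,0],"turn":[0,0,-0.004],"claw":0},{"dp":[-0.0009,0.0011,0],"turn":[0,0,-0.008],"claw":0},{"dp":[-0.0013,0.0017,0],"turn":[0,0,-0.012],"claw":0},{"dp":[-0.0018,0.0022,0],"turn":[0,0,-0.016],"claw":0},{"dp":[-0.0022,0.0028,0],"turn":[0,0,-0.02],"claw":0},{"dp":[-0.0027,0.0034,0],"turn":[0,0,-0.024],"claw":0},{"dp":[-0.0031,0.0039,0],"turn":[0,0,-0.028],"claw":0},{"dp":[-0.0035,0.0045,0],"turn":[0,0,-0.032],"claw":0}]'

```

```text
t: 15.35
ee_pos: [482.5, -54.4, 45.5]
orientation: [1.607, 2.696, -0.0]
ft_force: [2.6, -11.9, -0.3]
width: 0.6
t: 16.15
ee_pos: [478.9, -49.9, 45.5]
orientation: [1.649, 2.671, -0.001]
ft_force: [2.2, -12.1, -0.2]
width: 0.3
```

```bash
python3 -m pendant '[{"dp":[-0.0004,0.0006,0],"turn":[0,0,-0.004],"claw":0},{"dp":[-0.0009,0.0011,0],"turn":[0,0,-0.008],"claw":0},{"dp":[-0.0013,0.0017,0],"turn":[0,0,-0.012],"claw":0},{"dp":[-0.0017,0.0023,0],"turn":[0,0,-0.016],"claw":0},{"dp":[-0.0021,0.0028,0],"turn":[0,0,-0.02],"claw":0},{"dp":[-0.0026,0.0034,0],"turn":[0,0,-0.024],"claw":0},{"dp":[-0.003,0.0039,0],"turn":[0,0,-0.028],"claw":0},{"dp":[-0.0034,0.0045,0],"turn":[0,0,-0.032],"claw":0}]'

```

```text
t: 16.95
ee_pos: [475.5, -45.4, 45.5]
orientation: [1.692, 2.644, -0.0]
ft_force: [1.9, -11.5, -0.4]
width: 0.1
```

```bash
python3 -m pendant '[{"dp":[-0.0004,0.0006,0],"turn":[0,0,-0.004],"claw":0},{"dp":[-0.0008,0.0012,0],"turn":[0,0,-0.008],"claw":0},{"dp":[-0.0012,0.0017,0],"turn":[0,0,-0.012],"claw":0},{"dp":[-0.0016,0.0023,0],"turn":[0,0,-0.016],"claw":0},{"dp":[-0.002,0.0029,0],"turn":[0,0,-0.02],"claw":0},{"dp":[-0.0024,0.0035,0],"turn":[0,0,-0.024],"claw":0},{"dp":[-0.0028,0.0041,0],"turn":[0,0,-0.028],"claw":0},{"dp":[-0.0032,0.0046,0],"turn":[0,0,-0.032],"claw":0}]'

```

```text
t: 17.75
ee_pos: [472.2, -40.8, 45.5]
orientation: [1.734, 2.617, -0.0]
ft_force: [1.8, -12.2, 0.1]
width: 0.5
```

```bash
python3 -m pendant '[{"dp":[-0.0004,0.0006,0],"turn":[0,0,-0.004],"claw":0},{"dp":[-0.0008,0.0012,0],"turn":[0,0,-0.008],"claw":0},{"dp":[-0.0012,0.0018,0],"turn":[0,0,-0.012],"claw":0},{"dp":[-0.0016,0.0024,0],"turn":[0,0,-0.016],"claw":0},{"dp":[-0.002,0.003,0],"turn":[0,0,-0.02],"claw":0},{"dp":[-0.0023,0.0036,0],"turn":[0,0,-0.024],"claw":0},{"dp":[-0.0027,0.0042,0],"turn":[0,0,-0.028],"claw":0},{"dp":[-0.0031,0.0047,0],"turn":[0,0,-0.032],"claw":0}]'

```

```text
t: 18.55
ee_pos: [469.0, -36.0, 45.5]
orientation: [1.776, 2.589, -0.0]
ft_force: [2.5, -12.0, -0.5]
width: 0.6
```

```bash
python3 -m pendant '[{"dp":[-0.0004,0.0006,0],"turn":[0,0,-0.004],"claw":0},{"dp":[-0.0007,0.0012,0],"turn":[0,0,-0.008],"claw":0},{"dp":[-0.0011,0.0018,0],"turn":[0,0,-0.012],"claw":0},{"dp":[-0.0015,0.0024,0],"turn":[0,0,-0.016],"claw":0},{"dp":[-0.0019,0.003,0],"turn":[0,0,-0.02],"claw":0},{"dp":[-0.0022,0.0036,0],"turn":[0,0,-0.024],"claw":0},{"dp":[-0.0026,0.0042,0],"turn":[0,0,-0.028],"claw":0},{"dp":[-0.003,0.0048,0],"turn":[0,0,-0.032],"claw":0}]'

```

```text
t: 19.35
ee_pos: [466.1, -31.2, 45.4]
orientation: [1.817, 2.56, -0.0]
ft_force: [2.8, -11.3, -0.8]
width: 0.6
```

```bash
python3 -m pendant '[{"dp":[-0.0004,0.0006,0],"turn":[0,0,-0.004],"claw":0},{"dp":[-0.0007,0.0012,0],"turn":[0,0,-0.008],"claw":0},{"dp":[-0.0011,0.0019,0],"turn":[0,0,-0.012],"claw":0},{"dp":[-0.0014,0.0025,0],"turn":[0,0,-0.016],"claw":0},{"dp":[-0.0017,0.0031,0],"turn":[0,0,-0.02],"claw":0},{"dp":[-0.0021,0.0037,0],"turn":[0,0,-0.024],"claw":0},{"dp":[-0.0024,0.0043,0],"turn":[0,0,-0.028],"claw":0},{"dp":[-0.0028,0.005,0],"turn":[0,0,-0.032],"claw":0}]'

```

```text
t: 20.15
ee_pos: [463.2, -26.2, 45.5]
orientation: [1.858, 2.531, -0.0]
ft_force: [2.9, -12.5, -1.1]
width: 0.4
```

```bash
python3 -m pendant '[{"dp":[-0.0003,0.0006,0],"turn":[0,0,-0.004],"claw":0},{"dp":[-0.0007,0.0013,0],"turn":[0,0,-0.008],"claw":0},{"dp":[-0.001,0.0019,0],"turn":[0,0,-0.012],"claw":0},{"dp":[-0.0013,0.0025,0],"turn":[0,0,-0.016],"claw":0},{"dp":[-0.0017,0.0031,0],"turn":[0,0,-0.02],"claw":0},{"dp":[-0.002,0.0038,0],"turn":[0,0,-0.024],"claw":0},{"dp":[-0.0023,0.0044,0],"turn":[0,0,-0.028],"claw":0},{"dp":[-0.0026,0.005,0],"turn":[0,0,-0.032],"claw":0}]'

```

```text
t: 20.95
ee_pos: [460.6, -21.2, 45.4]
orientation: [1.898, 2.501, -0.0]
ft_force: [1.9, -11.6, -0.8]
width: 0.5
```

```bash
python3 -m pendant '[{"dp":[-0.0003,0.0006,0],"turn":[0,0,-0.004],"claw":0},{"dp":[-0.0006,0.0013,0],"turn":[0,0,-0.008],"claw":0},{"dp":[-0.0009,0.0019,0],"turn":[0,0,-0.012],"claw":0},{"dp":[-0.0012,0.0026,0],"turn":[0,0,-0.016],"claw":0},{"dp":[-0.0016,0.0032,0],"turn":[0,0,-0.02],"claw":0},{"dp":[-0.0019,0.0038,0],"turn":[0,0,-0.024],"claw":0},{"dp":[-0.0022,0.0045,0],"turn":[0,0,-0.028],"claw":0},{"dp":[-0.0025,0.0051,0],"turn":[0,0,-0.032],"claw":0}]'

```

```text
t: 21.75
ee_pos: [458.1, -16.1, 45.4]
orientation: [1.938, 2.47, -0.0]
ft_force: [1.8, -12.8, 0.4]
width: 0.4
```

```bash
python3 -m pendant '[{"dp":[-0.0003,0.0006,0],"turn":[0,0,-0.004],"claw":0},{"dp":[-0.0006,0.0013,0],"turn":[0,0,-0.008],"claw":0},{"dp":[-0.0009,0.0019,0],"turn":[0,0,-0.012],"claw":0},{"dp":[-0.0011,0.0026,0],"turn":[0,0,-0.016],"claw":0},{"dp":[-0.0014,0.0032,0],"turn":[0,0,-0.02],"claw":0},{"dp":[-0.0017,0.0039,0],"turn":[0,0,-0.024],"claw":0},{"dp":[-0.002,0.0045,0],"turn":[0,0,-0.028],"claw":0},{"dp":[-0.0023,0.0052,0],"turn":[0,0,-0.032],"claw":0}]'

```

```text
t: 22.55
ee_pos: [455.7, -10.9, 45.4]
orientation: [1.977, 2.439, -0.0]
ft_force: [1.8, -11.9, -0.4]
width: 0.7
```

```bash
python3 -m pendant '[{"dp":[-0.0003,0.0007,0],"turn":[0,0,-0.004],"claw":0},{"dp":[-0.0005,0.0013,0],"turn":[0,0,-0.008],"claw":0},{"dp":[-0.0008,0.002,0],"turn":[0,0,-0.012],"claw":0},{"dp":[-0.001,0.0026,0],"turn":[0,0,-0.016],"claw":0},{"dp":[-0.0013,0.0033,0],"turn":[0,0,-0.02],"claw":0},{"dp":[-0.0016,0.004,0],"turn":[0,0,-0.024],"claw":0},{"dp":[-0.0018,0.0046,0],"turn":[0,0,-0.028],"claw":0},{"dp":[-0.0021,0.0053,0],"turn":[0,0,-0.032],"claw":0}]'

```

```text
t: 23.35
ee_pos: [453.5, -5.6, 45.4]
orientation: [2.016, 2.407, -0.0]
ft_force: [2.5, -12.0, -0.4]
width: 0.6
```

```bash
python3 -m pendant '[{"dp":[-0.0002,0.0007,0],"turn":[0,0,-0.004],"claw":0},{"dp":[-0.0005,0.0013,0],"turn":[0,0,-0.008],"claw":0},{"dp":[-0.0007,0.002,0],"turn":[0,0,-0.012],"claw":0},{"dp":[-0.001,0.0027,0],"turn":[0,0,-0.016],"claw":0},{"dp":[-0.0012,0.0034,0],"turn":[0,0,-0.02],"claw":0},{"dp":[-0.0014,0.004,0],"turn":[0,0,-0.024],"claw":0},{"dp":[-0.0017,0.0047,0],"turn":[0,0,-0.028],"claw":0},{"dp":[-0.0019,0.0054,0],"turn":[0,0,-0.032],"claw":0}]'

```

```text
t: 24.15
ee_pos: [451.5, -0.2, 45.4]
orientation: [2.054, 2.375, -0.001]
ft_force: [1.4, -12.7, 0.2]
width: 0.6
```

```bash
python3 -m pendant '[{"dp":[-0.0002,0.0007,0],"turn":[0,0,-0.004],"claw":0},{"dp":[-0.0004,0.0014,0],"turn":[0,0,-0.008],"claw":0},{"dp":[-0.0007,0.002,0],"turn":[0,0,-0.012],"claw":0},{"dp":[-0.0009,0.0027,0],"turn":[0,0,-0.016],"claw":0},{"dp":[-0.0011,0.0034,0],"turn":[0,0,-0.02],"claw":0},{"dp":[-0.0013,0.0041,0],"turn":[0,0,-0.024],"claw":0},{"dp":[-0.0015,0.0047,0],"turn":[0,0,-0.028],"claw":0},{"dp":[-0.0018,0.0054,0],"turn":[0,0,-0.032],"claw":0}]'

```

```text
t: 24.95
ee_pos: [449.7, 5.2, 45.3]
orientation: [2.092, 2.341, -0.001]
ft_force: [2.6, -13.0, -0.8]
width: 0.5
```

```bash
python3 -m pendant '[{"dp":[-0.0002,0.0007,0],"turn":[0,0,-0.004],"claw":0},{"dp":[-0.0004,0.0014,0],"turn":[0,0,-0.008],"claw":0},{"dp":[-0.0006,0.0021,0],"turn":[0,0,-0.012],"claw":0},{"dp":[-0.0008,0.0027,0],"turn":[0,0,-0.016],"claw":0},{"dp":[-0.001,0.0034,0],"turn":[0,0,-0.02],"claw":0},{"dp":[-0.0012,0.0041,0],"turn":[0,0,-0.024],"claw":0},{"dp":[-0.0014,0.0048,0],"turn":[0,0,-0.028],"claw":0},{"dp":[-0.0016,0.0055,0],"turn":[0,0,-0.032],"claw":0}]'

```

```text
t: 25.75
ee_pos: [448.0, 10.7, 45.3]
orientation: [2.13, 2.308, -0.001]
ft_force: [2.0, -12.8, -0.3]
width: 0.7
```

```bash
python3 -m pendant '[{"dp":[-0.0001,0.0005,0],"turn":[0,0,-0.003],"claw":0},{"dp":[-0.0003,0.001,0],"turn":[0,0,-0.006],"claw":0},{"dp":[-0.0004,0.0015,0],"turn":[0,0,-0.009],"claw":0},{"dp":[-0.0005,0.0021,0],"turn":[0,0,-0.012],"claw":0},{"dp":[-0.0007,0.0026,0],"turn":[0,0,-0.015],"claw":0},{"dp":[-0.0008,0.0031,0],"turn":[0,0,-0.018],"claw":0},{"dp":[-0.0009,0.0036,0],"turn":[0,0,-0.021],"claw":0},{"dp":[-0.001,0.0041,0],"turn":[0,0,-0.024],"claw":0}]'

```

```text
t: 26.55
ee_pos: [446.9, 14.8, 45.3]
orientation: [2.157, 2.282, -0.001]
ft_force: [1.7, -13.1, 0.6]
width: 0.3
```

```bash
python3 -m pendant '[{"dp":[-0.0001,0.0005,0],"turn":[0,0,-0.003],"claw":0},{"dp":[-0.0003,0.001,0],"turn":[0,0,-0.006],"claw":0},{"dp":[-0.0004,0.0015,0],"turn":[0,0,-0.009],"claw":0},{"dp":[-0.0005,0.0021,0],"turn":[0,0,-0.012],"claw":0},{"dp":[-0.0006,0.0026,0],"turn":[0,0,-0.015],"claw":0},{"dp":[-0.0007,0.0031,0],"turn":[0,0,-0.018],"claw":0},{"dp":[-0.0008,0.0036,0],"turn":[0,0,-0.021],"claw":0},{"dp":[-0.0009,0.0041,0],"turn":[0,0,-0.024],"claw":0}]'

```

```text
t: 27.35
ee_pos: [445.8, 19.1, 45.3]
orientation: [2.185, 2.256, -0.001]
ft_force: [2.3, -11.4, 0.2]
width: 0.7
```

```bash
python3 -m pendant '[{"dp":[-0.0001,0.0005,0],"turn":[0,0,-0.003],"claw":0},{"dp":[-0.0002,0.001,0],"turn":[0,0,-0.006],"claw":0},{"dp":[-0.0003,0.0015,0],"turn":[0,0,-0.009],"claw":0},{"dp":[-0.0004,0.0021,0],"turn":[0,0,-0.012],"claw":0}]'

```

```text
t: 27.75
ee_pos: [445.4, 21.3, 45.2]
orientation: [2.199, 2.243, -0.001]
ft_force: [1.8, -9.6, 0.4]
width: 0.7
```

The force has fallen clearly, from 13.1 to 11.4 to 9.6 N, so the wrench is breaking over. I'll take one tiny step to confirm, well short of the stop.

```bash
python3 -m pendant '[{"dp":[-0.0001,0.0005,0],"turn":[0,0,-0.003],"claw":0},{"dp":[-0.0002,0.001,0],"turn":[0,0,-0.006],"claw":0},{"dp":[-0.0003,0.0015,0],"turn":[0,0,-0.009],"claw":0},{"dp":[-0.0004,0.0021,0],"turn":[0,0,-0.012],"claw":0},{"dp":[-0.0005,0.0026,0],"turn":[0,0,-0.015],"claw":0}]'

```

```text
t: 28.25
ee_pos: [444.8, 24.1, 45.2]
orientation: [2.216, 2.227, -0.001]
ft_force: [1.7, -9.1, -0.5]
width: 0.2
```

```bash
python3 -m pendant '[{"dp":[0.0005,-0.002,0],"turn":[0,0,0],"claw":0},{"dp":[0.001,-0.005,0],"turn":[0,0,0],"claw":0},{"dp":[0.0015,-0.008,0],"turn":[0,0,0],"claw":0},{"dp":[0.002,-0.012,0],"turn":[0,0,0],"claw":0},{"dp":[0.003,-0.018,0],"turn":[0,0,0],"claw":0},{"dp":[0.005,-0.026,0],"turn":[0,0,0],"claw":0},{"dp":[0.007,-0.036,0],"turn":[0,0,0],"claw":0},{"dp":[0.009,-0.046,0],"turn":[0,0,0],"claw":0}]'
python3 -m pendant '[{"dp":[0,-0.005,0.01],"turn":[0,0,0],"claw":0},{"dp":[0,-0.01,0.04],"turn":[0,0,0],"claw":0},{"dp":[0,-0.02,0.08],"turn":[0,0,0],"claw":0},{"dp":[0,-0.03,0.12],"turn":[0,0,0],"claw":0},{"dp":[0,-0.06,0.15],"turn":[0,0,0],"claw":0},{"dp":[0,-0.1,0.15],"turn":[0,0,0],"claw":0},{"dp":[0,-0.14,0.15],"turn":[0,0,0],"claw":0},{"dp":[0,-0.14,0.15],"turn":[0,0,0],"claw":0}]'
python3 -c "
from h import *
grab('scene','s10');grab('top','t10');print(ctrl.get_obs()['ft_force'])"
```

```text
t: 29.05
ee_pos: [453.5, -21.7, 45.1]
orientation: [-2.215, -2.226, 0.001]
ft_force: [-0.2, -0.4, 0.4]
width: 0.5
t: 29.85
ee_pos: [454.0, -165.0, 196.5]
orientation: [2.218, 2.221, 0.001]
ft_force: [-0.2, -0.2, -0.3]
width: -0.1
[-0.34284538 -0.77483958  0.33166677]
```

View pics/s10.png

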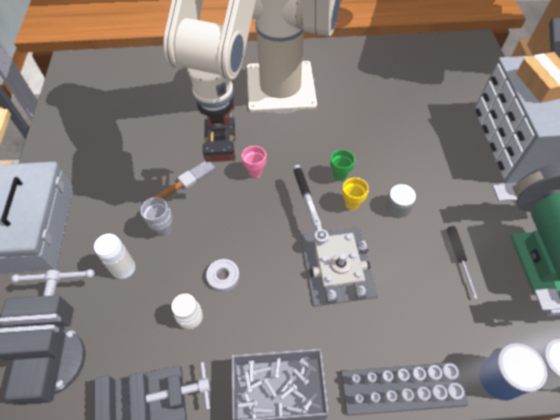

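View pics/t10.png

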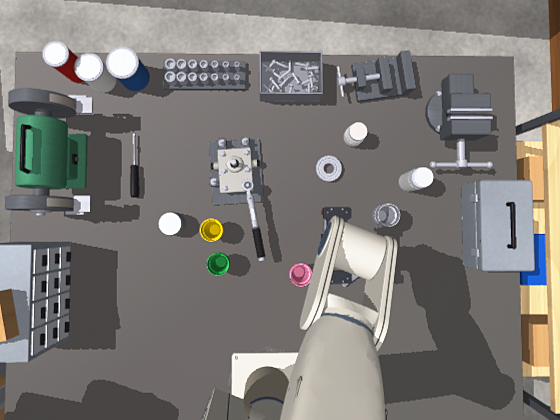

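```bash
python3 - <<'E'
from h import *
th=np.linspace(0,2*np.pi,90)
ims=[]
for f,(u,v) in(('s10',(100,160)),('t10',(330,165))):
    s=load(f);im=cv2.resize(s['pixels'][v:v+110,u:u+110],None,fx=3.6,fy=3.6,interpolation=cv2.INTER_CUBIC)
    im2=im.copy()
    for z,c in((106,(0,255,0)),(80,(0,0,255))):
        P=np.c_[531+33*np.cos(th),-347+33*np.sin(th),0*th+z]
        cv2.polylines(im2,[np.int32(((proj(s,P)-[u,v]+.5)*3.6-.5).round())],True,c,1)
    ims.append(np.vstack([im[:297],im2[:297]]))
cv2.imwrite('pics/nest.png',np.hstack(ims))
E
```

```text
(no output)
```

View pics/nest.png

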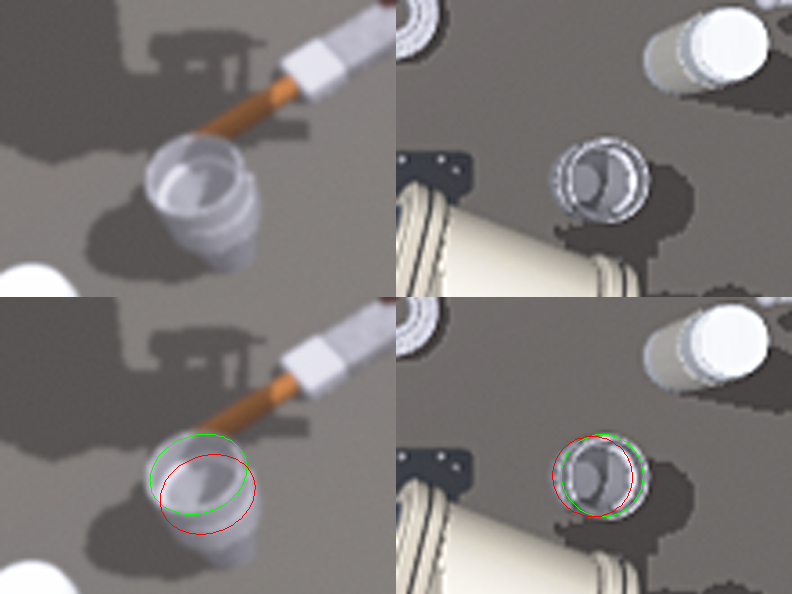

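The nested rim matches the 106 mm circle to within about 1–2 mm in both views, and the pair stands upright. The wrench is free and nothing else has moved.

```bash
python3 -c "
from h import *
ctrl.close_job()"
```

```text
the job is handed in; nothing more can be done
```

Both parts of the job are done, and I handed it in at about 30 s of the 72 s allowed.

- **Cup:** I nested the steel cup in its twin. It came to rest exactly 26.0 mm above its bench height at the same contact force. In both cameras its rim matches a height of 106 mm to within 1–2 mm, and the pair stands upright.
- **Wrench:** I pushed the handle clockwise at about 14 mm/s, slowing to about 5 mm/s. The grip force rose to about 13 N (2.3 Nm by my estimate), then fell to 11.4, 9.6 and 9.1 N, which I read as the click. After the 9.6 N reading I took one more 2.6 mm step to confirm, then stopped. By my estimate that was about 0.06 rad into the 0.10 rad swing, short of the solid stop. I then backed off and lifted clear.
- **Last checks:** The final force reading was near zero. The handle stands about 0.74 rad clockwise of its start, and in the pictures the other things on the bench have not moved.
- **Limits of the checks:** I inferred the click only from the force drop, because force readings were noisy by up to about 1 N. The two cameras disagreed by 2–4 mm in places and by more on the spray can's top, so I checked the cup's alignment over the twin in the scene view before lowering it.

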